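# Hold a driver module against the sprung contacts of its programming nest

## Task

Take the driver module (the circuit board on a thick aluminium plate) and lay it in the programming nest with its gold contact end foremost, slid under the lip of the contact head. Push it fully home, flat and square, so that its end bears on the two end-stop posts (sprung contact bar pressed in) and its side bears firmly on the side stop, and finish holding it pressed against both, since only your hand keeps it there while it is programmed. Leave the bare board, the solder reel and the screwdriver where they are.

Things in the scene. Friction and masses are not known exactly. Their poses are not given: they have to be found in the camera images.
- module: loose driver module, 0.14 kg: aluminium plate (x +-40, y +-27, z 0..8 mm) with a green board on top (sheet x -35..+40, y +-25, z 11..13; parts up to z 20 mm). Origin: centre of the plate's underside. +x end: contact end, board flush with plate, row of gold pads, last 10 mm free of tall parts. Starts flat on the mat (2 mm thick), contact end roughly away from the robot (yaw +-0.8)
- module_grip (a point): grip point of the module, 17 mm behind its origin (module x = -17 mm), 4 mm above its underside: close the fingers across the 54 mm width on the plate's edges here, so that they stay clear of the side stop in the nest. Axes are the module's
- nest: programming nest fixed on the worktop, yaw +-0.3: aluminium base x -72..+92, y +-56, top z 14 mm; black support pad x -40..+34, y +-21, top z 22 mm, narrower than the module (finger room beside it). Its -x and -y sides are open. Origin: on the worktop under the origin of a module that is home; a home module has the nest's axes
- nest_seat (a point): centre of the home place on the pad's top, 22 mm above the nest's origin: the module's origin is here when home. The black contact head over it (x +34..+86, y +-33, 46 mm high) has a lip from nest x = +34 mm on, underside at z 39 mm, 4 mm above the lying module's board sheet: lay the module down at least 10 mm short (to -x), then slide it in
- end_stop: two fixed steel posts under the lip on either side of the contact bar (nest y +-20..29 mm, z 14..39); their faces at nest x = +40 mm look to -x and stop the module's contact end. Origin and axes are the nest's
- side_stop: short fixed steel block on the nest's +y side: its face at nest y = +27 mm looks to -y, spans nest x +8..+36 mm and z 14..34 mm, and stops the module's +y long side. Origin and axes are the nest's. Pad, bar and stops are smooth (friction about 0.25), but still bring the side to bear here first, then press the end home: pressed parts resist sliding sideways
- contact_bar (a joint): grey bar with brass pins between the end-stop posts, sprung along nest x: 0 = fully out, its face 4 mm before the posts' faces; 0.004 m = flush with them (module home). It pushes back 3 N at first, 7 N flush, so the whole push to nest +x must be well over 7 N (10 to 20 N) for the module to bear on the posts
- bare_board: bystander: bare green circuit board without a metal plate, 43 x 90 mm, 11 mm high, loose, lying on the right behind the screwdriver; leave it. Origin: centre of its underside
- solder_reel: bystander: small reel of solder wire, 45 mm across, 28 mm high, loose, standing at the back between the module and the nest; leave it. Origin: centre of its underside
- driver: bystander: screwdriver with a striped handle, 21 x 150 mm (length along its y), 22 mm high, loose, lying at the front right, pointing away from the robot or to it; leave it. Origin: centre of its underside
Things that resemble listed ones, but are neither listed nor needed, are in the scene too. Of the things that look like the module, take the one that is nearest to the robot's base at the start.

How it is judged:
By the outcome, as a careful person would: the job done as asked, in the order asked, and still so for the second after the job is handed in, while the arm keeps its last pose, push and grip.
It also fails if it takes over 45 s, if anything falls off the work surface, if the arm or the gripper's body presses on something with over 40 N, if the wrist force passes 120 N, or if a joint passes its speed limit or range.

## Robot

A 6-joint arm with a two-finger parallel gripper is mounted at the origin on a cart in front of the work surface, level with it; the furniture and walls round the work are solid. World frame = base frame: x ahead of the robot, y to its left, z up, the work surface at z = 0. Lengths are in m, angles in rad, forces in N, time in s.
With the tool pointing down it reaches from about 0.25 to 0.725 m from the base axis. Payload 4 kg.
Tool frame: the origin (TCP) lies midway between the tips of the shut fingers; the grasp point (between the pads) lies 19 mm behind it; z points along the fingers, y is the line along which they close (so a half turn about z gives the same grasp; the last joint's range is limited). The gripper opens to 85 mm and grips with 20 to 120 N. Pads are 22 mm wide; open, the fingers measure 114 mm over their backs; the gripper's body (76 mm by 85 mm) begins 54 mm behind the grasp point. The pads swing forward as they close: fully open they stand 13 mm farther back than shut.
Start: joints at [-1.284, 0.241, 0.005, 1.335, 0, 1.571], TCP at [0.141, -0.48, 0.231] pointing down, gripper open.
Joint ranges: [-2.72, 2.72], [-1.05, 1.87], [-1.09, 1.28], [-1.99, 2.15], [-1.42, 1.44], [-3.14, 3.14]. Speed limits (rad/s): [2.79, 2.79, 3.14, 3.14, 3.14, 3.14].

## Interface

Orientations are given as a unit quaternion [x, y, z, w].
In Python, from workcell import bot, camera, job_done gives the robot as it stands.
- The arm moves only by the tool carry_out, never from a script. Its argument "plan" is a list of rows, each an object of numbers: "dx", "dy", "dz": the shift along the tool's x, y, z in mm; "twist": the turn about the tool's z in degrees; "fingers": the closure, from -1 (fully open) to 1 (shut). In form: [{"dx": .., "dy": .., "dz": .., "twist": .., "fingers": ..}, ...]. A call has exactly 5 rows; each row is the pose to reach, as a shift and turn from the pose commanded when the call began, along the tool's axes at that moment; what a row does not reach only later rows make up. A row lasts 1/12 s, in which the tool goes at most 41.7 mm and 7.16 degrees, less where a joint would pass 70% of its speed; a pose out of reach is approached as far as the arm can. A call with a gripper value outside its range is refused whole. The fingers move at their own pace and stop on an object; the grip force is fixed at half the most. Time passes only in rows, so rows that repeat a pose let the fingers close, or fill a call up. It gives the time, the measured TCP pose, the force, the opening and the grip force at its end, in the units of the state.
- bot.get_obs(): the state, without advancing time (a new reading comes with each control period).
- camera(name): name is "scene" or "top" or "wrist"; returns a dict with "image" (420x560x3 uint8, red, green, blue), "intrinsics" (3x3 intrinsics, pixels), "eye" and "attitude" of the camera in the world. Camera axes: x right, y down, z forward; pixel columns grow to the right and rows downward; lengths in m; the calibration is good to about 2 mm. A picture is of the moment at which its call begins. There is no depth.
- job_done(): hands the job in; it is judged then, once.
The state is a dict: "clock": time; "joint_pos": joint angles; "joint_vel": joint speeds; "tau": joint torques, N m; "eef_pos": TCP position; "tool_rot": TCP orientation; "ft_force": force on the tool from outside, world axes, zero at the start; "ft_torque": the same for the moment, N m; "grip_width": finger opening in m; "grasp_force": force on a finger pad.
Only numpy, scipy, OpenCV 4.12 (cv2) and the standard library are available. Lean on these libraries where they do the work, as an engineer would, in place of code of your own. Each camera call takes 0.05 s, during which the arm holds its last target. There are 200 camera calls.

## Working session

There is one attempt and no reset: what is moved stays moved. The work goes in short steps, Python scripts to look and compute and a tool call to move; the robot and the scene stay as the last step left them, time stands still between calls to the robot, and variables do not carry over. Pictures are saved under pics/ and viewed, at most 10 in all, crops included, and the job is handed in when it is done.

Besides the shell and the picture viewer there is one more tool, called after "Emit:" by a JSON object that holds its "fn" and its "kwargs". carry_out: Moves the arm, as the interface text tells. Its arguments: {"type":"object","properties":{"plan":{"type":"array","items":{"type":"object","properties":{"dx":{"type":"number"},"dy":{"type":"number"},"dz":{"type":"number"},"twist":{"type":"number"},"fingers":{"type":"number"}}}}},"required":["plan"]}

```bash
mkdir -p pics; cat > h.py <<'E'
import numpy as np,cv2,json
from scipy.spatial.transform import Rotation as R
from workcell import bot,camera,job_done
def snap(n,f):
    c=camera(n); cv2.imwrite(f'pics/{f}.png',cv2.cvtColor(c['image'],cv2.COLOR_RGB2BGR))
    np.savez(f'pics/{f}.npz',K=c['intrinsics'],e=c['eye'],a=c['attitude']); return c
def load(f):
    d=np.load(f'pics/{f}.npz'); a=d['a']; M=a if a.shape==(3,3) else R.from_quat(a).as_matrix()
    return d['K'],d['e'],M
def px2w(f,uv,z):
    K,e,M=load(f); r=M@np.linalg.inv(K)@np.array([uv[0],uv[1],1.]); return e+r*(z-e[2])/r[2]
def w2px(f,p):
    K,e,M=load(f); q=K@(M.T@(np.array(p)-e)); return q[:2]/q[2]
E
python3 - <<'E'
from h import *
for n in ['top','scene']:
    c=snap(n,n+'0'); print(n,c['intrinsics'],c['eye'],c['attitude'])
o=bot.get_obs(); print(o)
a=cv2.imread('pics/top0.png')
cv2.imwrite('pics/top0b.png',cv2.resize(a,(800,600),interpolation=cv2.INTER_CUBIC))
E
```

```text
top [[390.16999604   0.         284.87814932]
 [  0.         390.16999604 212.75183291]
 [  0.           0.           1.        ]] [0.40382085 0.17262057 1.31218767] [-0.69881287  0.71414863 -0.03552195  0.01976086]
scene [[420.02625018   0.         279.15504948]
 [  0.         420.02625018 210.183062  ]
 [  0.           0.           1.        ]] [-0.02664977 -0.82327201  0.98185076] [ 0.87656515 -0.22561339  0.1053236  -0.41187264]
{'clock': 0.1, 'joint_pos': array([-1.28396266e+00,  2.41348738e-01,  3.87323028e-03,  1.33518861e+00,
        1.98366157e-05,  1.57077602e+00]), 'joint_vel': array([-0.00046836, -0.00218248,  0.0044703 , -0.00170548, -0.0012679 ,
       -0.00080774]), 'tau': array([ 5.59982400e-04, -3.73137581e+01,  2.53010416e+01,  1.08833757e-02,
        2.70852132e-05,  3.66211168e-06]), 'eef_pos': array([ 0.14130731, -0.47903893,  0.23050188]), 'tool_rot': array([ 9.89731540e-01,  1.42935672e-01, -1.23651528e-04, -9.25724607e-04]), 'ft_force': array([ 0.53910316,  0.45433078, -0.29816886]), 'ft_torque': array([0.02727691, 0.05390532, 0.0079303 ]), 'grasp_force': 0.0, 'grip_width': 0.08543008033339411}
```

View pics/top0b.png

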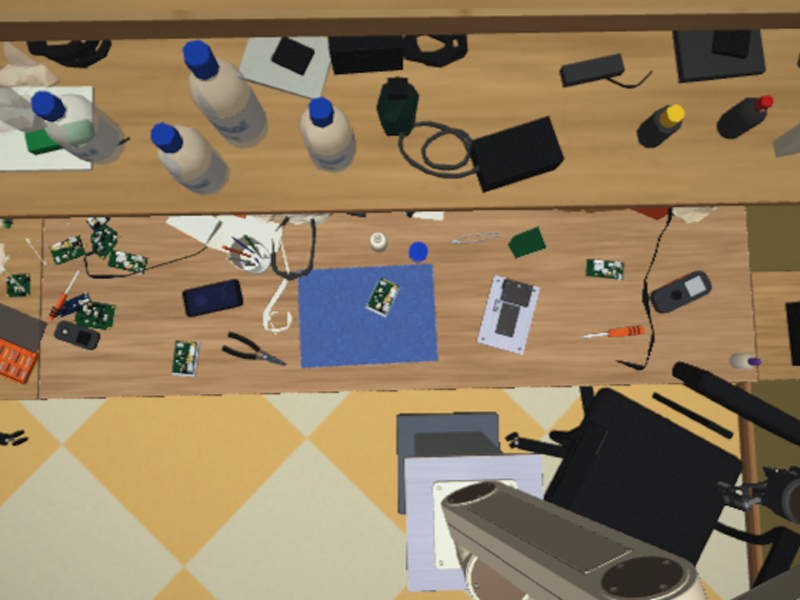

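View pics/scene0.png

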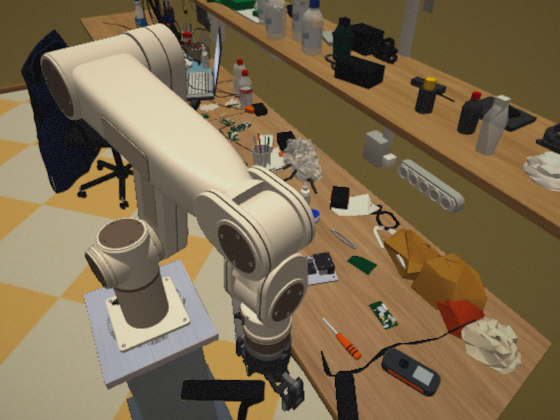

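The top view (800-wide picture) shows the module on the blue mat near (382,297), with look-alikes farther off at (185,357) and (605,268). The nest is at (508,315) and the blue-topped reel at (418,251). The scene view has the module hidden by the arm. I'll enlarge the centre of the top view.

```bash
python3 - <<'E'
from h import *
a=cv2.imread('pics/top0.png')[170:265,200:390]
cv2.imwrite('pics/c1.png',cv2.resize(a,None,fx=4.2,fy=4.2,interpolation=cv2.INTER_CUBIC))
for n,u,z in [('mod',(382,297),.02),('nest',(508,315),.014),('left',(185,357),.02),('reel',(418,251),.028),('right',(605,268),.01)]:
    print(n,px2w('top0',np.array(u)*.7,z).round(3))
E
```

```text
mod [0.522 0.2   0.02 ]
nest [ 0.474 -0.094  0.014]
left [0.394 0.654 0.02 ]
reel [0.627 0.114 0.028]
right [ 0.581 -0.33   0.01 ]
```

View pics/c1.png

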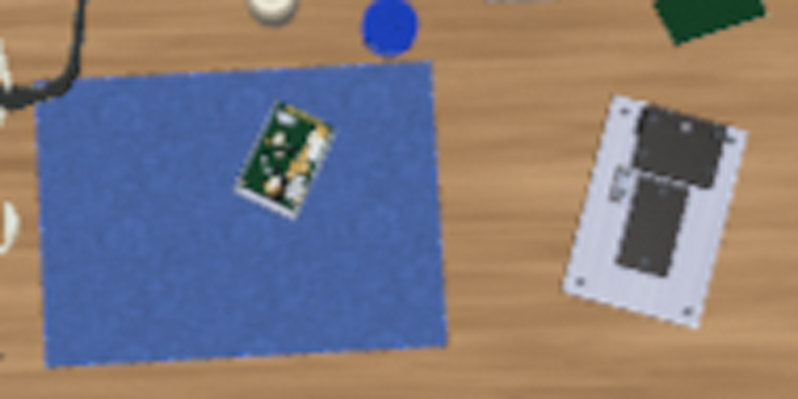

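The crop shows module corners at about (283,100), (335,130), (293,218) and (235,187), with the bare plate strip at its near end. The nest base corners are at (615,95), (747,130), (698,328) and (563,292).

```bash
cat >> h.py <<'E'
from scipy.optimize import least_squares
def fit(f,obj,uv,x0):
    """obj: Nx3 local points incl. world z; returns x,y,yaw"""
    obj=np.array(obj,float)
    def pr(p):
        q=R.from_euler('z',p[2]).apply(obj)+[p[0],p[1],0]
        return np.array([w2px(f,a) for a in q])
    s=least_squares(lambda p:(pr(p)-uv).ravel(),x0,x_scale=[.01,.01,.1])
    return s.x,(pr(s.x)-uv)
def totool(o,target_xy,yaw_fingers=None):
    """shift in tool axes (mm) to bring TCP xy to target"""
    Rt=R.from_quat(o['tool_rot']).as_matrix(); return 1000*Rt.T@(np.array(target_xy)-o['eef_pos'])
E
python3 - <<'E'
from h import *
c=lambda l:np.array(l)/4.2+[200,170]-.4
m,r=fit('top0',[[.04,.026,.014],[.04,-.026,.014],[-.04,-.027,.010],[-.04,.027,.010]],c([(283,100),(335,130),(293,218),(235,187)]),[.52,.2,-.4]); print(m,r.round(1).tolist())
n,r=fit('top0',[[.092,.056,.014],[.092,-.056,.014],[-.072,-.056,.014],[-.072,.056,.014]],c([(615,95),(747,130),(698,328),(563,292)]),[.47,-.1,-.2]); print(n,r.round(1).tolist())
o=bot.get_obs(); Rt=R.from_quat(o['tool_rot']).as_matrix(); print(Rt.round(2))
for p,z in((m,.231),(n,.231)):
  g=p[:2]+R.from_euler('z',p[2]).apply([-.017,0,0])[:2]; print(g,totool(o,[*g,z]).round(), 'yaw toolx deg',np.degrees(np.arctan2(Rt[1,0],Rt[0,0])),np.degrees(p[2]))
c=snap('wrist','w0');K,e,M=load('w0'); T=R.from_quat(o['tool_rot']).as_matrix()
print('cam in tool',T.T@(e-o['eef_pos']),(T.T@M).round(3).tolist(),K)
E
```

```text
[ 0.52458963  0.19910828 -0.50532621] [[-0.5, -0.2], [0.9, -0.2], [0.0, 0.2], [-0.5, 0.1]]
[ 0.46712957 -0.09136912 -0.28509385] [[-0.4, -0.3], [0.3, 0.1], [0.2, 0.2], [-0.2, 0.0]]
[[ 0.96  0.28 -0.  ]
 [ 0.28 -0.96  0.  ]
 [ 0.   -0.   -1.  ]]
[0.50971435 0.20733786] [ 548. -554.    1.] yaw toolx deg 16.43551968952729 -28.95305925547034
[ 0.45081577 -0.08658791] [ 408. -289.    0.] yaw toolx deg 16.43551968952729 -16.33467427661278
cam in tool [ 0.08180818  0.00131703 -0.14218612] [[-0.0, -0.948, -0.318], [1.0, -0.001, 0.001], [-0.001, -0.318, 0.948]] [[343.26871761   0.         279.29554268]
 [  0.         343.26871761 201.99955432]
 [  0.           0.           1.        ]]
```

Emit:
{"fn": "carry_out", "kwargs": {"plan": [{"dx": 0, "dy": 0, "dz": 0, "twist": -7, "fingers": -1}, {"dx": 0, "dy": 0, "dz": 0, "twist": -14, "fingers": -1}, {"dx": 0, "dy": 0, "dz": 0, "twist": -21, "fingers": -1}, {"dx": 0, "dy": 0, "dz": 0, "twist": -28, "fingers": -1}, {"dx": 0, "dy": 0, "dz": 0, "twist": -35, "fingers": -1}]}}

```text
clock: 0.57
eef_pos: [0.1413, -0.4793, 0.2309]
tool_rot: [0.9, 0.437, 0.0, -0.0]
ft_force: [0.3, -0.2, -0.4]
grip_width: 0.085
grasp_force: 0.0
```

```bash
python3 - <<'E'
from h import *
o=bot.get_obs(); print(o['joint_pos'],R.from_quat(o['tool_rot']).as_matrix().round(3), totool(o,[.5097,.2073,.231]))
E
```

```text
[-1.28405883e+00  2.40960813e-01  4.43706334e-03  1.33520387e+00
  3.91707397e-05  9.53893557e-01] [[ 0.619  0.786 -0.   ]
 [ 0.786 -0.619  0.001]
 [ 0.001 -0.001 -1.   ]] [ 7.67314352e+02 -1.35470176e+02  4.48694739e-01]
```

Emit:
{"fn": "carry_out", "kwargs": {"plan": [{"dx": 38, "dy": -7, "dz": 0, "twist": 0, "fingers": -1}, {"dx": 77, "dy": -14, "dz": 0, "twist": 0, "fingers": -1}, {"dx": 115, "dy": -20, "dz": 0, "twist": 0, "fingers": -1}, {"dx": 153, "dy": -27, "dz": 0, "twist": 0, "fingers": -1}, {"dx": 192, "dy": -34, "dz": 0, "twist": 0, "fingers": -1}]}}

```text
clock: 0.98
eef_pos: [0.2347, -0.3066, 0.231]
tool_rot: [0.901, 0.433, 0.0, -0.0]
ft_force: [1.6, -0.3, -0.3]
grip_width: 0.0853
grasp_force: 0.0
```

Emit:
{"fn": "carry_out", "kwargs": {"plan": [{"dx": 38, "dy": -7, "dz": 0, "twist": 0, "fingers": -1}, {"dx": 77, "dy": -14, "dz": 0, "twist": 0, "fingers": -1}, {"dx": 115, "dy": -20, "dz": 0, "twist": 0, "fingers": -1}, {"dx": 153, "dy": -27, "dz": 0, "twist": 0, "fingers": -1}, {"dx": 192, "dy": -34, "dz": 0, "twist": 0, "fingers": -1}]}}

```text
clock: 1.4
eef_pos: [0.3279, -0.1352, 0.2314]
tool_rot: [0.901, 0.434, 0.0, 0.0]
ft_force: [1.2, -0.8, -0.4]
grip_width: 0.085
grasp_force: 0.0
```

Emit:
{"fn": "carry_out", "kwargs": {"plan": [{"dx": 38, "dy": -7, "dz": 0, "twist": 0, "fingers": -1}, {"dx": 77, "dy": -14, "dz": 0, "twist": 0, "fingers": -1}, {"dx": 115, "dy": -20, "dz": 0, "twist": 0, "fingers": -1}, {"dx": 153, "dy": -27, "dz": 0, "twist": 0, "fingers": -1}, {"dx": 192, "dy": -34, "dz": 0, "twist": 0, "fingers": -1}]}}

```text
clock: 1.82
eef_pos: [0.421, 0.0363, 0.2312]
tool_rot: [0.901, 0.434, -0.0, 0.0]
ft_force: [1.3, -0.5, 0.2]
grip_width: 0.0851
grasp_force: 0.0
```

Emit:
{"fn": "carry_out", "kwargs": {"plan": [{"dx": 38, "dy": -7, "dz": 0, "twist": 0, "fingers": -1}, {"dx": 77, "dy": -14, "dz": 0, "twist": 0, "fingers": -1}, {"dx": 115, "dy": -20, "dz": 0, "twist": 0, "fingers": -1}, {"dx": 153, "dy": -27, "dz": 0, "twist": 0, "fingers": -1}, {"dx": 191, "dy": -34, "dz": 0, "twist": 0, "fingers": -1}]}}

```text
clock: 2.23
eef_pos: [0.5136, 0.2068, 0.2309]
tool_rot: [0.901, 0.434, -0.0, 0.0]
ft_force: [0.4, -1.2, 0.2]
grip_width: 0.0852
grasp_force: 0.0
```

Emit:
{"fn": "carry_out", "kwargs": {"plan": [{"dx": 0, "dy": 0, "dz": 0, "twist": -7, "fingers": -1}, {"dx": 0, "dy": 0, "dz": 0, "twist": -14, "fingers": -1}, {"dx": 0, "dy": 0, "dz": 0, "twist": -21, "fingers": -1}, {"dx": 0, "dy": 0, "dz": 0, "twist": -28, "fingers": -1}, {"dx": 0, "dy": 0, "dz": 0, "twist": -35, "fingers": -1}]}}

```text
clock: 2.65
eef_pos: [0.513, 0.2051, 0.2306]
tool_rot: [0.727, 0.687, -0.001, -0.0]
ft_force: [0.5, 0.0, 0.5]
grip_width: 0.0853
grasp_force: 0.0
```

Emit:
{"fn": "carry_out", "kwargs": {"plan": [{"dx": 0, "dy": 0, "dz": 0, "twist": -7, "fingers": -1}, {"dx": 0, "dy": 0, "dz": 0, "twist": -14, "fingers": -1}, {"dx": 0, "dy": 0, "dz": 0, "twist": -21, "fingers": -1}, {"dx": 0, "dy": 0, "dz": 0, "twist": -28, "fingers": -1}, {"dx": 0, "dy": 0, "dz": 0, "twist": -35, "fingers": -1}]}}

```text
clock: 3.07
eef_pos: [0.513, 0.2048, 0.2308]
tool_rot: [0.486, 0.874, -0.0, -0.0]
ft_force: [-0.5, -0.1, 0.2]
grip_width: 0.0852
grasp_force: 0.0
```

Emit:
{"fn": "carry_out", "kwargs": {"plan": [{"dx": 0, "dy": 0, "dz": 0, "twist": -7, "fingers": -1}, {"dx": 0, "dy": 0, "dz": 0, "twist": -14, "fingers": -1}, {"dx": 0, "dy": 0, "dz": 0, "twist": -21, "fingers": -1}, {"dx": 0, "dy": 0, "dz": 0, "twist": -28, "fingers": -1}, {"dx": 0, "dy": 0, "dz": 0, "twist": -30, "fingers": -1}]}}

```text
clock: 3.48
eef_pos: [0.513, 0.2048, 0.2308]
tool_rot: [0.244, 0.97, -0.0, -0.0]
ft_force: [0.0, 0.9, 0.4]
grip_width: 0.0853
grasp_force: 0.0
```

```bash
python3 - <<'E'
from h import *
snap('wrist','w1'); o=bot.get_obs(); print(o['joint_pos'],o['eef_pos'],o['clock'])
a=cv2.imread('pics/w1.png'); cv2.imwrite('pics/w1b.png',cv2.resize(a,(800,600),interpolation=cv2.INTER_CUBIC))
E
```

```text
[3.79787462e-01 3.46365192e-01 1.48816923e-01 1.37429078e+00
 1.63397608e-05 8.75256268e-01] [0.51303735 0.20479256 0.23083049] 3.5333
```

View pics/w1b.png

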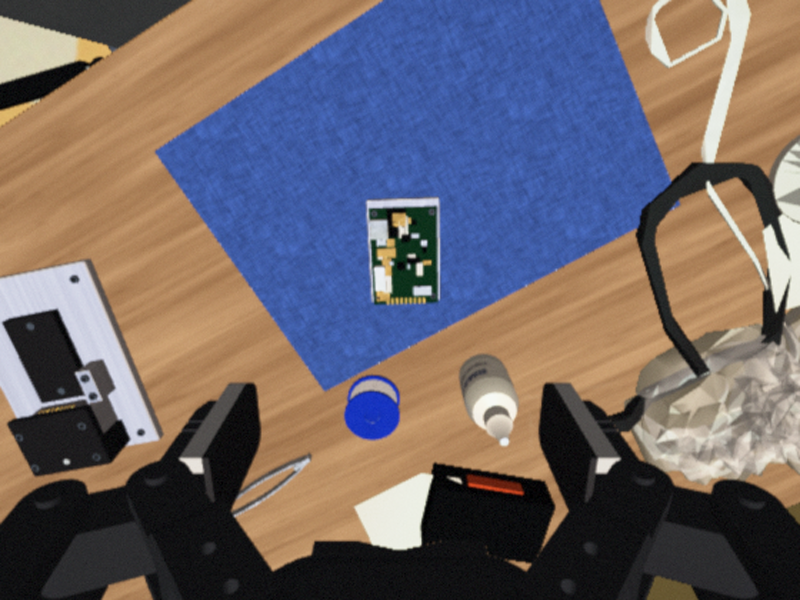

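The wrist view (800-wide picture) shows the module at about (366..440, 199..304) with its gold end down, so the tool is nearly aligned. The reel is at (372,408), and the nest is at the lower left with its head near (68,440). I'll enlarge it for exact corners.

```bash
python3 - <<'E'
from h import *
a=cv2.imread('pics/w1.png'); m=a[132:222,240:325]; n=a[175:340,0:120]
m=cv2.resize(m,None,fx=6,fy=6,interpolation=cv2.INTER_CUBIC); n=cv2.resize(n,None,fx=540/165,fy=540/165,interpolation=cv2.INTER_CUBIC)[:, :285]
n=np.vstack([n,np.zeros((max(0,540-n.shape[0]),n.shape[1],3),np.uint8)])[:540]
cv2.imwrite('pics/c2.png',np.hstack([m,n])); print(m.shape,n.shape)
E
```

```text
(540, 510, 3) (540, 285, 3)
```

View pics/c2.png

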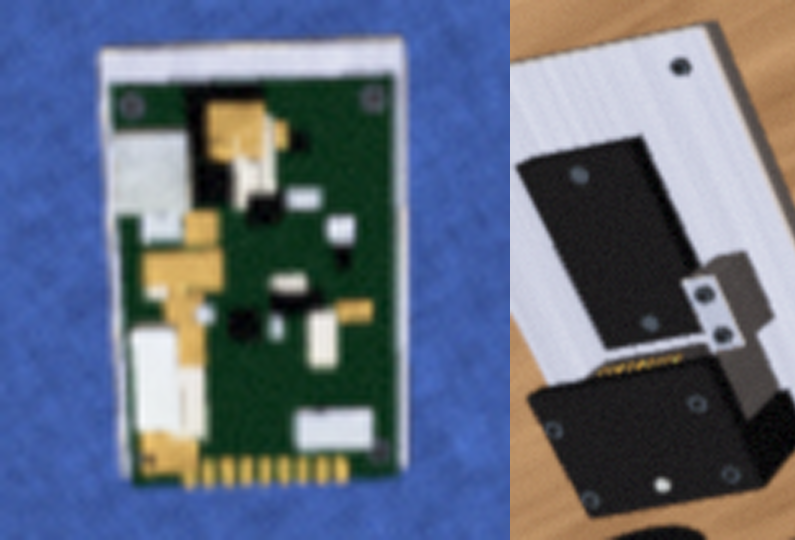

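The crop shows the plate's near corners at (100,50) and (404,40), and the board's contact corners at (133,486) and (400,477). In the right panel the nest's base corner is at (718,22), the pad corners at (518,165) and (642,138), and the head's near-left corner at (528,397).

```bash
python3 - <<'E'
from h import *
c=lambda l:np.array(l)/6+[240,132]-.42
m,r=fit('w1',[[-.04,-.027,.010],[-.04,.027,.010],[.04,-.025,.015],[.04,.025,.015]],c([(100,50),(404,40),(133,486),(400,477)]),[.52,.2,-.5]); print('mod',m,np.degrees(m[2]),r.round(1).tolist())
d=lambda l:(np.array(l)-[510,0])/(540/165)+[0,175]-.35
n,r=fit('w1',[[-.072,.056,.014],[-.04,-.021,.022],[-.04,.021,.022],[.034,-.021,.022],[.034,-.033,.046]],d([(718,22),(518,165),(642,138),(605,350),(528,397)]),[.467,-.09,-.28]); print('nest',n,np.degrees(n[2]),r.round(1).tolist())
np.save('mod.npy',m);np.save('nest.npy',n)
o=bot.get_obs();T=R.from_quat(o['tool_rot']).as_matrix(); y=np.degrees(np.arctan2(T[1,0],T[0,0]))
g=m[:2]+R.from_euler('z',m[2]).apply([-.017,0,0])[:2]
print(y, 'twist',-((np.degrees(m[2])+180)-y), 'shift now axes',totool(o,[*g,.006-.0]))
E
```

```text
mod [ 0.52386451  0.20157829 -0.45897191] -26.297153470131256 [[-0.3, -0.1], [0.4, -0.2], [-0.3, 0.2], [0.2, 0.2]]
nest [ 0.46734291 -0.08724807 -0.31672012] -18.146726260522982 [[-0.6, 1.2], [0.9, -1.2], [-1.1, 0.8], [1.3, 0.0], [-0.4, -1.0]]
151.61171260175055 twist -2.0911339281181824 shift now axes [  5.78227653   1.87729068 224.83306723]
```

Emit:
{"fn": "carry_out", "kwargs": {"plan": [{"dx": 6, "dy": 2, "dz": 0, "twist": -2.1, "fingers": -0.55}, {"dx": 6, "dy": 2, "dz": 40, "twist": -2.1, "fingers": -0.55}, {"dx": 6, "dy": 2, "dz": 80, "twist": -2.1, "fingers": -0.55}, {"dx": 6, "dy": 2, "dz": 120, "twist": -2.1, "fingers": -0.55}, {"dx": 6, "dy": 2, "dz": 155, "twist": -2.1, "fingers": -0.55}]}}

```text
clock: 3.95
eef_pos: [0.5081, 0.2092, 0.074]
tool_rot: [0.229, 0.973, -0.0, -0.0]
ft_force: [-0.8, 1.0, 0.1]
grip_width: 0.0665
grasp_force: 0.0
```

Emit:
{"fn": "carry_out", "kwargs": {"plan": [{"dx": 0, "dy": 0, "dz": 10, "twist": 0, "fingers": -0.55}, {"dx": 0, "dy": 0, "dz": 25, "twist": 0, "fingers": -0.55}, {"dx": 0, "dy": 0, "dz": 40, "twist": 0, "fingers": -0.55}, {"dx": 0, "dy": 0, "dz": 52, "twist": 0, "fingers": -0.55}, {"dx": 0, "dy": 0, "dz": 52, "twist": 0, "fingers": -0.55}]}}

```text
clock: 4.37
eef_pos: [0.5078, 0.2091, 0.0228]
tool_rot: [0.229, 0.973, -0.001, -0.001]
ft_force: [-0.4, -0.3, -0.1]
grip_width: 0.0665
grasp_force: 0.0
```

```bash
python3 - <<'E'
from h import *
snap('wrist','w2'); o=bot.get_obs(); print(o['eef_pos'],o['grip_width'],o['ft_force'])
a=cv2.imread('pics/w2.png'); cv2.imwrite('pics/w2b.png',cv2.resize(a,(800,600),interpolation=cv2.INTER_CUBIC))
E
```

```text
[0.5085337  0.20935108 0.02409858] 0.06657424549274552 [ 0.42858377 -0.94427628 -0.13943022]
```

View pics/w2b.png

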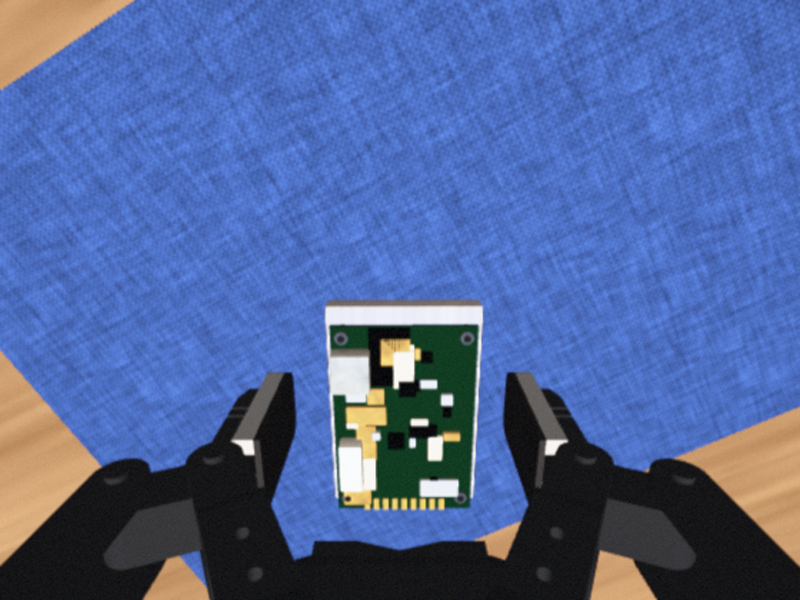

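The wrist view shows the module centred between the fingers (pads at columns 293 and 507, module mid at 405), fingers over its middle and rear. I'll descend until the tips touch the mat.

Emit:
{"fn": "carry_out", "kwargs": {"plan": [{"dx": 0, "dy": 0.5, "dz": 6, "twist": 0, "fingers": -0.5}, {"dx": 0, "dy": 0.5, "dz": 12, "twist": 0, "fingers": -0.5}, {"dx": 0, "dy": 0.5, "dz": 16, "twist": 0, "fingers": -0.5}, {"dx": 0, "dy": 0.5, "dz": 18, "twist": 0, "fingers": -0.5}, {"dx": 0, "dy": 0.5, "dz": 20, "twist": 0, "fingers": -0.5}]}}

```text
clock: 4.83
eef_pos: [0.5092, 0.21, 0.0043]
tool_rot: [0.229, 0.973, 0.0, 0.0]
ft_force: [0.3, -0.6, 0.6]
grip_width: 0.0638
grasp_force: 0.0
```

Emit:
{"fn": "carry_out", "kwargs": {"plan": [{"dx": 0, "dy": 0, "dz": 1, "twist": 0, "fingers": -0.5}, {"dx": 0, "dy": 0, "dz": 1.5, "twist": 0, "fingers": -0.5}, {"dx": 0, "dy": 0, "dz": 2, "twist": 0, "fingers": -0.5}, {"dx": 0, "dy": 0, "dz": 2.5, "twist": 0, "fingers": -0.5}, {"dx": 0, "dy": 0, "dz": 3, "twist": 0, "fingers": -0.5}]}}

```text
clock: 5.25
eef_pos: [0.5093, 0.21, 0.0014]
tool_rot: [0.229, 0.973, 0.0, 0.0]
ft_force: [-0.6, 0.5, 0.0]
grip_width: 0.0644
grasp_force: 0.0
```

Emit:
{"fn": "carry_out", "kwargs": {"plan": [{"dx": 0, "dy": 0, "dz": 0.5, "twist": 0, "fingers": -0.45}, {"dx": 0, "dy": 0, "dz": 1, "twist": 0, "fingers": -0.45}, {"dx": 0, "dy": 0, "dz": 1.5, "twist": 0, "fingers": -0.45}, {"dx": 0, "dy": 0, "dz": 2, "twist": 0, "fingers": -0.45}, {"dx": 0, "dy": 0, "dz": 2, "twist": 0, "fingers": -0.45}]}}

```text
clock: 5.67
eef_pos: [0.5091, 0.2099, -0.0008]
tool_rot: [0.229, 0.973, -0.0, -0.0]
ft_force: [0.4, 0.2, 0.2]
grip_width: 0.0617
grasp_force: 0.0
```

Emit:
{"fn": "carry_out", "kwargs": {"plan": [{"dx": 0, "dy": 0, "dz": 0.5, "twist": 0, "fingers": -0.4}, {"dx": 0, "dy": 0, "dz": 1, "twist": 0, "fingers": -0.4}, {"dx": 0, "dy": 0, "dz": 1, "twist": 0, "fingers": -0.4}, {"dx": 0, "dy": 0, "dz": 1.5, "twist": 0, "fingers": -0.4}, {"dx": 0, "dy": 0, "dz": 1.5, "twist": 0, "fingers": -0.4}]}}

```text
clock: 6.08
eef_pos: [0.5092, 0.21, -0.0023]
tool_rot: [0.229, 0.973, -0.0, -0.0]
ft_force: [-0.4, 0.3, -0.5]
grip_width: 0.0599
grasp_force: 0.0
```

Emit:
{"fn": "carry_out", "kwargs": {"plan": [{"dx": 0, "dy": 0, "dz": 0.5, "twist": 0, "fingers": -0.34}, {"dx": 0, "dy": 0, "dz": 1, "twist": 0, "fingers": -0.34}, {"dx": 0, "dy": 0, "dz": 1, "twist": 0, "fingers": -0.34}, {"dx": 0, "dy": 0, "dz": 1, "twist": 0, "fingers": -0.34}, {"dx": 0, "dy": 0, "dz": 1, "twist": 0, "fingers": -0.34}]}}

```text
clock: 6.5
eef_pos: [0.5092, 0.21, -0.0024]
tool_rot: [0.229, 0.973, 0.0, 0.0]
ft_force: [-2.1, -1.0, 5.3]
grip_width: 0.0573
grasp_force: 2.8
```

Emit:
{"fn": "carry_out", "kwargs": {"plan": [{"dx": 0, "dy": 0, "dz": -2, "twist": 0, "fingers": -0.34}, {"dx": 0, "dy": 0, "dz": -2, "twist": 0, "fingers": 1}, {"dx": 0, "dy": 0, "dz": -2, "twist": 0, "fingers": 1}, {"dx": 0, "dy": 0, "dz": -2, "twist": 0, "fingers": 1}, {"dx": 0, "dy": 0, "dz": -2, "twist": 0, "fingers": 1}]}}

```text
clock: 6.92
eef_pos: [0.5096, 0.2101, -0.0001]
tool_rot: [0.229, 0.973, 0.0, 0.0]
ft_force: [-1.4, -1.1, 7.7]
grip_width: 0.0522
grasp_force: 62.8
```

Emit:
{"fn": "carry_out", "kwargs": {"plan": [{"dx": 0, "dy": 0, "dz": -2, "twist": 0, "fingers": 1}, {"dx": 0, "dy": 0, "dz": -8, "twist": 0, "fingers": 1}, {"dx": 0, "dy": 0, "dz": -20, "twist": 0, "fingers": 1}, {"dx": 0, "dy": 0, "dz": -40, "twist": 0, "fingers": 1}, {"dx": 0, "dy": 0, "dz": -60, "twist": 0, "fingers": 1}]}}

```text
clock: 7.33
eef_pos: [0.5082, 0.2096, 0.0586]
tool_rot: [0.229, 0.973, -0.001, -0.001]
ft_force: [0.9, -0.3, -1.5]
grip_width: 0.0517
grasp_force: 62.9
```

```bash
python3 - <<'E'
from h import *
snap('wrist','w3'); o=bot.get_obs(); print(o['eef_pos'],o['grip_width'],o['grasp_force'],o['ft_force'])
a=cv2.imread('pics/w3.png')[180:400,150:420]
cv2.imwrite('pics/w3b.png',cv2.resize(a,None,fx=2.7,fy=2.7,interpolation=cv2.INTER_CUBIC))
E
```

```text
[0.51125712 0.21081513 0.06335022] 0.052133121119674136 62.942354679107666 [0.95848001 1.12663756 1.58213238]
```

View pics/w3b.png

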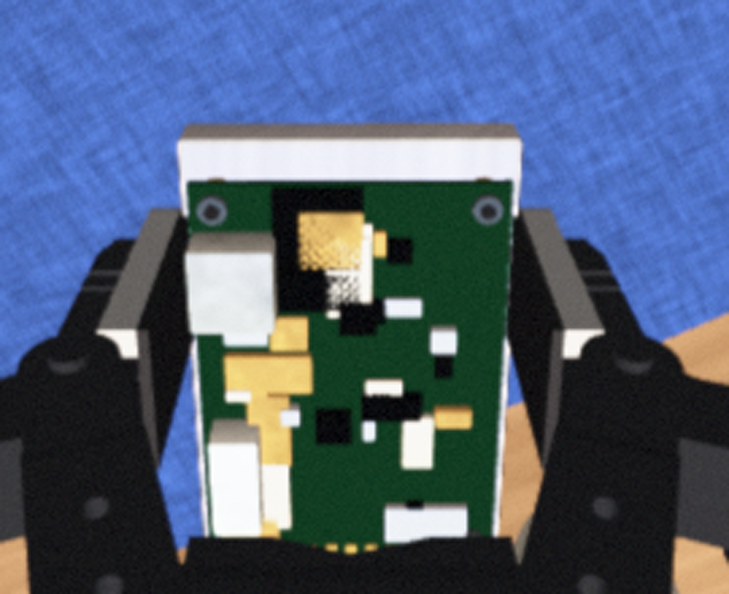

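The crop shows the module gripped square and level between the pads: plate end corners at (180,142) and (521,140), board corners at (188,182) and (514,181). I'll carry it high over the nest and look again.

Emit:
{"fn": "carry_out", "kwargs": {"plan": [{"dx": 0, "dy": 0, "dz": -35, "twist": 0, "fingers": 1}, {"dx": 0, "dy": 0, "dz": -70, "twist": 0, "fingers": 1}, {"dx": 0, "dy": 0, "dz": -105, "twist": 0, "fingers": 1}, {"dx": 0, "dy": 0, "dz": -140, "twist": 0, "fingers": 1}, {"dx": 0, "dy": 0, "dz": -175, "twist": 0, "fingers": 1}]}}

```text
clock: 7.8
eef_pos: [0.5087, 0.2098, 0.2351]
tool_rot: [0.229, 0.973, -0.0, -0.0]
ft_force: [1.2, 0.2, -1.3]
grip_width: 0.0516
grasp_force: 63.6
```

Emit:
{"fn": "carry_out", "kwargs": {"plan": [{"dx": -8, "dy": -29, "dz": -9, "twist": 0, "fingers": 1}, {"dx": -15, "dy": -58, "dz": -18, "twist": 0, "fingers": 1}, {"dx": -23, "dy": -87, "dz": -27, "twist": 0, "fingers": 1}, {"dx": -30, "dy": -116, "dz": -36, "twist": 0, "fingers": 1}, {"dx": -38, "dy": -145, "dz": -45, "twist": 0, "fingers": 1}]}}

```text
clock: 8.22
eef_pos: [0.4778, 0.0621, 0.2789]
tool_rot: [0.229, 0.974, -0.0, -0.0]
ft_force: [0.5, -0.6, -0.8]
grip_width: 0.0513
grasp_force: 63.6
```

Emit:
{"fn": "carry_out", "kwargs": {"plan": [{"dx": -8, "dy": -29, "dz": 0, "twist": -2, "fingers": 1}, {"dx": -15, "dy": -58, "dz": 0, "twist": -4, "fingers": 1}, {"dx": -23, "dy": -87, "dz": 0, "twist": -6, "fingers": 1}, {"dx": -30, "dy": -116, "dz": 0, "twist": -8, "fingers": 1}, {"dx": -38, "dy": -145, "dz": 0, "twist": -8.5, "fingers": 1}]}}

```text
clock: 8.63
eef_pos: [0.4472, -0.0847, 0.2786]
tool_rot: [0.155, 0.988, 0.0, -0.0]
ft_force: [-0.3, -0.2, -1.4]
grip_width: 0.052
grasp_force: 63.6
```

Emit:
{"fn": "carry_out", "kwargs": {"plan": [{"dx": 0, "dy": 0, "dz": 0, "twist": 0, "fingers": 1}, {"dx": 0, "dy": 0, "dz": 0, "twist": 0, "fingers": 1}, {"dx": 0, "dy": 0, "dz": 0, "twist": 0, "fingers": 1}, {"dx": 0, "dy": 0, "dz": 0, "twist": 0, "fingers": 1}, {"dx": 0, "dy": 0, "dz": 0, "twist": 0, "fingers": 1}]}}

```text
clock: 9.05
eef_pos: [0.4482, -0.0825, 0.2787]
tool_rot: [0.155, 0.988, 0.0, -0.0]
ft_force: [-0.2, 0.3, -1.2]
grip_width: 0.052
grasp_force: 63.6
```

```bash
python3 - <<'E'
from h import *
snap('wrist','w4'); o=bot.get_obs(); print(o['eef_pos'],o['grip_width'],o['grasp_force'],o['ft_force'],o['clock'])
a=cv2.imread('pics/w4.png')[60:400,150:420]
cv2.imwrite('pics/w4b.png',cv2.resize(a,(475,598),interpolation=cv2.INTER_CUBIC))
a=cv2.imread('pics/w4.png')[20:320,100:500]
cv2.imwrite('pics/w4c.png',cv2.resize(a,(800,600),interpolation=cv2.INTER_CUBIC))
E
```

```text
[ 0.44819099 -0.08247581  0.27870568] 0.05178334012069693 63.623456954956055 [-0.03755261 -0.69855334 -0.42950225] 9.1
```

View pics/w4c.png

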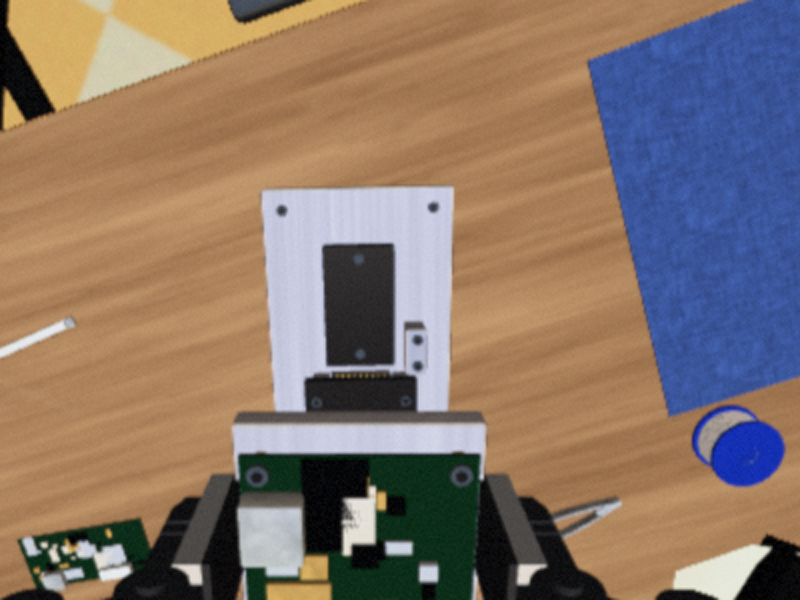

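The crop shows the nest's near edge corners at (262,191) and (454,187), pad (323,246)..(395,364), head near corners (305,378) and (416,377), and the stop face near column 404. The held module's plate top corners are at (234,423) and (486,423), its board corners at (239,455) and (482,455).

```bash
cat > f.py <<'E'
from h import *
c=lambda l:np.array(l)/2+[100,20]-.25
n,r=fit('w4',[[-.072,-.056,.014],[-.072,.056,.014],[-.04,-.021,.022],[-.04,.021,.022],[.034,.021,.022],[.034,-.021,.022],[.034,-.033,.046],[.034,.033,.046]],c([(262,191),(454,187),(323,246),(393,245),(395,365),(328,367),(305,378),(416,377)]),[.467,-.09,-.28]); print('nest',n,np.degrees(n[2]),r.round(1).tolist())
o=bot.get_obs();T=R.from_quat(o['tool_rot']).as_matrix(); y=np.degrees(np.arctan2(T[1,0],T[0,0]))
for b in(.0,.0021,.004):
  zb=o['eef_pos'][2]+b
  m,r=fit('w4',[[-.04,-.027,zb+.008],[-.04,.027,zb+.008],[-.035,-.025,zb+.013],[-.035,.025,zb+.013],[-.04,-.027,zb],[-.04,.027,zb]],c([(234,424),(486,424),(239,455),(482,455),(237,412),(483,412)]),[.467,-.09,-.28]); print(b,'mod',m,np.degrees(m[2]),r.round(1).tolist())
  print('mod in tool',1000*T.T@([*m[:2],zb]-o['eef_pos']))
print('tool yaw',y)
np.save('nest.npy',n)
E
python3 f.py
```

```text
nest [ 0.46683542 -0.08964078 -0.29304388] -16.790177818997492 [[-0.9, -0.9], [0.5, -0.8], [-0.4, -0.1], [0.9, -0.2], [0.1, 0.4], [-0.7, -0.0], [-0.5, 1.3], [0.9, 0.8]]
0.0 mod [ 0.46482312 -0.08878129 -0.31122965] -17.832145585579507 [[-0.5, 0.2], [0.7, 0.2], [0.4, 0.6], [-0.7, 0.6], [1.1, -0.9], [-1.0, -1.0]]
mod in tool [-1.77644152e+01 -9.01361164e-01 -4.08816361e-03]
0.0021 mod [ 0.46395886 -0.08850323 -0.31122542] -17.831902913026834 [[-1.5, 0.2], [1.7, 0.2], [-0.6, 0.9], [0.3, 0.9], [0.2, -1.0], [-0.0, -1.1]]
mod in tool [-16.85605713  -0.90142153  -2.10388593]
0.004 mod [ 0.46317756 -0.08825186 -0.31122136] -17.83167033838556 [[-2.5, 0.2], [2.6, 0.2], [-1.5, 1.1], [1.2, 1.1], [-0.6, -1.1], [0.8, -1.1]]
mod in tool [-16.03489512  -0.90147821  -4.0037031 ]
tool yaw 162.1422443839486
```

```bash
cat > g.py <<'E'
from h import *
import sys
n=np.load('nest.npy'); n[2]=np.radians(-16.7)
def tgt(mx,my,z):
    P=n[:2]+R.from_euler('z',n[2]).apply([mx,my,0])[:2]
    Tn=R.from_euler('z',n[2]+np.pi).as_matrix()@np.diag([1,-1,-1])
    return np.r_[P-(Tn@[-.0173,-.0009,0])[:2],z]
o=bot.get_obs();T=R.from_quat(o['tool_rot']).as_matrix(); y=np.degrees(np.arctan2(T[1,0],T[0,0]))
mx,my,z=map(float,sys.argv[1:]); t=tgt(mx,my,z)
print('target',t,'shift',totool(o,t).round(1),'twist',y-(np.degrees(n[2])+180))
E
python3 g.py -.014 -.004 .04
```

```text
target [ 0.43596476 -0.08361564  0.04      ] shift [ 11.2  -4.9 238.7] twist -1.1577556160514177
```

Emit:
{"fn": "carry_out", "kwargs": {"plan": [{"dx": 11, "dy": -5, "dz": 0, "twist": -1.2, "fingers": 1}, {"dx": 11, "dy": -5, "dz": 38, "twist": -1.2, "fingers": 1}, {"dx": 11, "dy": -5, "dz": 76, "twist": -1.2, "fingers": 1}, {"dx": 11, "dy": -5, "dz": 114, "twist": -1.2, "fingers": 1}, {"dx": 11, "dy": -5, "dz": 150, "twist": -1.2, "fingers": 1}]}}

```text
clock: 9.52
eef_pos: [0.436, -0.084, 0.1274]
tool_rot: [0.145, 0.989, 0.0, 0.001]
ft_force: [-1.2, -0.4, -1.9]
grip_width: 0.0517
grasp_force: 63.6
```

Emit:
{"fn": "carry_out", "kwargs": {"plan": [{"dx": 0, "dy": 0, "dz": 25, "twist": 0, "fingers": 1}, {"dx": 0, "dy": 0, "dz": 50, "twist": 0, "fingers": 1}, {"dx": 0, "dy": 0, "dz": 70, "twist": 0, "fingers": 1}, {"dx": 0, "dy": 0, "dz": 84, "twist": 0, "fingers": 1}, {"dx": 0, "dy": 0, "dz": 89, "twist": 0, "fingers": 1}]}}

```text
clock: 9.93
eef_pos: [0.4344, -0.0837, 0.0376]
tool_rot: [0.145, 0.989, 0.0, -0.002]
ft_force: [-0.1, 0.1, -1.5]
grip_width: 0.0521
grasp_force: 63.6
```

```bash
python3 g.py -.014 -.004 .04; python3 - <<'E'
from h import *
snap('wrist','w5'); snap('scene','s5'); o=bot.get_obs(); print(o['eef_pos'],o['ft_force'],o['clock'])
a=cv2.imread('pics/w5.png')[100:400,150:420]
cv2.imwrite('pics/w5b.png',cv2.resize(a,(540,600),interpolation=cv2.INTER_CUBIC))
E
```

```text
target [ 0.43596476 -0.08361564  0.04      ] shift [-1.5  0.6 -2.4] twist 0.025204814191880587
[ 0.43537003 -0.08411208  0.03904939] [-0.43940293  0.12621512 -0.45204987] 10.0333
```

View pics/w5b.png

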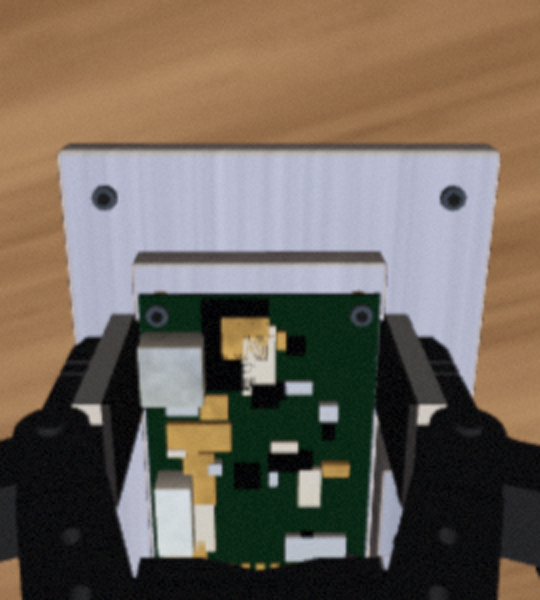

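The crop shows the nest edge (60..497, row 150) parallel to the plate edge (134..386, row 265), with the module clear of the head. Now I'll check the offsets.

```bash
python3 - <<'E'
from h import *
c=lambda l:np.array(l)/2+[150,100]-.25
# pose in nest frame from this one picture
n,r=fit('w5',[[-.072,-.056,.014],[-.072,.056,.014]],c([(60,152),(498,152)]),[.467,-.09,-.29]);print(n,np.degrees(n[2]),r.round(1).tolist())
zb=.0376+.0015
m,r=fit('w5',[[-.04,-.027,zb+.008],[-.04,.027,zb+.008],[-.04,-.027,zb],[-.04,.027,zb]],c([(134,264),(386,264),(137,254),(383,254)]),[.45,-.09,-.29]);print(m,np.degrees(m[2]),r.round(1).tolist())
print('mod in nest mm',1000*R.from_euler('z',-n[2]).apply([*(m[:2]-n[:2]),0]))
E
```

```text
[ 0.46727637 -0.0897249  -0.29109092] -16.678281007699905 [[-3.2, 0.3], [3.2, 0.4]]
[ 0.45091912 -0.08967373 -0.29048298] -16.643448865448004 [[-1.2, 1.1], [1.2, 1.1], [0.5, -1.1], [-0.5, -1.1]]
mod in nest mm [-15.68380581  -4.64547785   0.        ]
```

Emit:
{"fn": "carry_out", "kwargs": {"plan": [{"dx": 0, "dy": 0, "dz": 5, "twist": 0, "fingers": 1}, {"dx": 0, "dy": 0, "dz": 9, "twist": 0, "fingers": 1}, {"dx": 0, "dy": 0, "dz": 12, "twist": 0, "fingers": 1}, {"dx": 0, "dy": 0, "dz": 14, "twist": 0, "fingers": 1}, {"dx": 0, "dy": 0, "dz": 15, "twist": 0, "fingers": 1}]}}

```text
clock: 10.45
eef_pos: [0.4361, -0.0849, 0.0249]
tool_rot: [0.146, 0.989, -0.0, 0.0]
ft_force: [0.1, 0.3, -0.8]
grip_width: 0.0518
grasp_force: 63.6
```

Emit:
{"fn": "carry_out", "kwargs": {"plan": [{"dx": 0, "dy": 0, "dz": 0.5, "twist": 0, "fingers": 1}, {"dx": 0, "dy": 0, "dz": 1, "twist": 0, "fingers": 1}, {"dx": 0, "dy": 0, "dz": 1, "twist": 0, "fingers": 1}, {"dx": 0, "dy": 0, "dz": 1.5, "twist": 0, "fingers": 1}, {"dx": 0, "dy": 0, "dz": 1.5, "twist": 0, "fingers": 1}]}}

```text
clock: 10.87
eef_pos: [0.436, -0.0849, 0.0233]
tool_rot: [0.146, 0.989, 0.0, 0.0]
ft_force: [-0.2, -0.1, -1.5]
grip_width: 0.052
grasp_force: 63.6
```

Emit:
{"fn": "carry_out", "kwargs": {"plan": [{"dx": 0, "dy": 0, "dz": 0.5, "twist": 0, "fingers": 1}, {"dx": 0, "dy": 0, "dz": 1, "twist": 0, "fingers": 1}, {"dx": 0, "dy": 0, "dz": 1, "twist": 0, "fingers": 1}, {"dx": 0, "dy": 0, "dz": 1.5, "twist": 0, "fingers": 1}, {"dx": 0, "dy": 0, "dz": 1.5, "twist": 0, "fingers": 1}]}}

```text
clock: 11.28
eef_pos: [0.4359, -0.0848, 0.0217]
tool_rot: [0.146, 0.989, 0.0, -0.0]
ft_force: [0.2, 0.9, -1.0]
grip_width: 0.0521
grasp_force: 63.6
```

Emit:
{"fn": "carry_out", "kwargs": {"plan": [{"dx": 0, "dy": 0, "dz": 0.3, "twist": 0, "fingers": 1}, {"dx": 0, "dy": 0, "dz": 0.6, "twist": 0, "fingers": 1}, {"dx": 0, "dy": 0, "dz": 0.6, "twist": 0, "fingers": 1}, {"dx": 0, "dy": 0, "dz": 0.8, "twist": 0, "fingers": 1}, {"dx": 0, "dy": 0, "dz": 0.8, "twist": 0, "fingers": 1}]}}

```text
clock: 11.7
eef_pos: [0.436, -0.0849, 0.021]
tool_rot: [0.146, 0.989, -0.0, -0.0]
ft_force: [0.5, -0.2, -1.0]
grip_width: 0.0519
grasp_force: 63.6
```

Emit:
{"fn": "carry_out", "kwargs": {"plan": [{"dx": 0, "dy": 0, "dz": 0.4, "twist": 0, "fingers": 1}, {"dx": 0, "dy": 0, "dz": 0.8, "twist": 0, "fingers": 1}, {"dx": 0, "dy": 0, "dz": 0.8, "twist": 0, "fingers": 1}, {"dx": 0, "dy": 0, "dz": 0.8, "twist": 0, "fingers": 1}, {"dx": 0, "dy": 0, "dz": 0.8, "twist": 0, "fingers": 1}]}}

```text
clock: 12.12
eef_pos: [0.436, -0.0848, 0.0202]
tool_rot: [0.146, 0.989, 0.0, -0.0]
ft_force: [0.6, -0.2, -1.2]
grip_width: 0.0518
grasp_force: 63.6
```

Emit:
{"fn": "carry_out", "kwargs": {"plan": [{"dx": 0, "dy": 0, "dz": 0.3, "twist": 0, "fingers": 1}, {"dx": 0, "dy": 0, "dz": 0.6, "twist": 0, "fingers": 1}, {"dx": 0, "dy": 0, "dz": 0.6, "twist": 0, "fingers": 1}, {"dx": 0, "dy": 0, "dz": 0.6, "twist": 0, "fingers": 1}, {"dx": 0, "dy": 0, "dz": 0.6, "twist": 0, "fingers": 1}]}}

```text
clock: 12.53
eef_pos: [0.436, -0.0849, 0.0199]
tool_rot: [0.146, 0.989, 0.0, 0.0]
ft_force: [-1.5, -0.7, 4.0]
grip_width: 0.0521
grasp_force: 64.1
```

Emit:
{"fn": "carry_out", "kwargs": {"plan": [{"dx": -2, "dy": 0, "dz": 0, "twist": 0, "fingers": 1}, {"dx": -4, "dy": 0, "dz": 0, "twist": 0, "fingers": 1}, {"dx": -6, "dy": 0, "dz": 0, "twist": 0, "fingers": 1}, {"dx": -8, "dy": 0, "dz": 0, "twist": 0, "fingers": 1}, {"dx": -8, "dy": 0, "dz": 0, "twist": 0, "fingers": 1}]}}

```text
clock: 12.95
eef_pos: [0.4437, -0.0872, 0.0198]
tool_rot: [0.146, 0.989, 0.0, -0.0]
ft_force: [-2.6, 0.7, 5.4]
grip_width: 0.0519
grasp_force: 64.3
```

Emit:
{"fn": "carry_out", "kwargs": {"plan": [{"dx": 0, "dy": 0.5, "dz": 0, "twist": 0, "fingers": 1}, {"dx": 0, "dy": 1, "dz": 0, "twist": 0, "fingers": 1}, {"dx": 0, "dy": 1.5, "dz": 0, "twist": 0, "fingers": 1}, {"dx": 0, "dy": 2, "dz": 0, "twist": 0, "fingers": 1}, {"dx": 0, "dy": 2, "dz": 0, "twist": 0, "fingers": 1}]}}

```text
clock: 13.37
eef_pos: [0.4448, -0.0855, 0.0198]
tool_rot: [0.146, 0.989, -0.0, 0.001]
ft_force: [0.3, -1.6, 4.2]
grip_width: 0.0519
grasp_force: 64.2
```

```bash
cat > s.py <<'E'
from h import *
o=bot.get_obs();n=R.from_euler('z',np.radians(-16.7)).inv()
print('F nest',n.apply(o['ft_force']).round(1),'M nest',n.apply(o['ft_torque']).round(2),'tcp nest',(1000*n.apply(o['eef_pos']-np.r_[.4670,-.0897,0])).round(2),'yaw',np.degrees(2*np.arctan2(o['tool_rot'][1],o['tool_rot'][0])).round(2),o['clock'])
E
python3 s.py
```

```text
F nest [ 0.8 -1.4  4.2] M nest [-0.44  0.04 -0.04] tcp nest [-22.46  -2.4   19.84] yaw 163.22 13.3667
```

Emit:
{"fn": "carry_out", "kwargs": {"plan": [{"dx": 0, "dy": 0.5, "dz": 0, "twist": 0, "fingers": 1}, {"dx": 0, "dy": 1, "dz": 0, "twist": 0, "fingers": 1}, {"dx": 0, "dy": 1.5, "dz": 0, "twist": 0, "fingers": 1}, {"dx": 0, "dy": 2, "dz": 0, "twist": 0, "fingers": 1}, {"dx": 0, "dy": 2, "dz": 0, "twist": 0, "fingers": 1}]}}

```text
clock: 13.78
eef_pos: [0.4453, -0.0835, 0.0199]
tool_rot: [0.146, 0.989, -0.0, 0.0]
ft_force: [-0.7, -2.7, 5.3]
grip_width: 0.0521
grasp_force: 64.3
```

Emit:
{"fn": "carry_out", "kwargs": {"plan": [{"dx": 0, "dy": 0.4, "dz": 0, "twist": 0, "fingers": 1}, {"dx": 0, "dy": 0.8, "dz": 0, "twist": 0, "fingers": 1}, {"dx": 0, "dy": 0.8, "dz": 0, "twist": 0, "fingers": 1}, {"dx": 0, "dy": 0.8, "dz": 0, "twist": 0, "fingers": 1}, {"dx": 0, "dy": 0.8, "dz": 0, "twist": 0, "fingers": 1}]}}

```text
clock: 14.2
eef_pos: [0.4454, -0.0827, 0.0198]
tool_rot: [0.146, 0.989, -0.0, 0.0]
ft_force: [-0.8, -2.3, 5.3]
grip_width: 0.0518
grasp_force: 64.3
```

```bash
python3 s.py
```

```text
F nest [-0.1 -2.4  5.3] M nest [-0.46 -0.05 -0.02] tcp nest [-22.66   0.48  19.83] yaw 163.23 14.2
```

Emit:
{"fn": "carry_out", "kwargs": {"plan": [{"dx": 0, "dy": 0.4, "dz": 0, "twist": 0, "fingers": 1}, {"dx": 0, "dy": 0.8, "dz": 0, "twist": 0, "fingers": 1}, {"dx": 0, "dy": 0.8, "dz": 0, "twist": 0, "fingers": 1}, {"dx": 0, "dy": 0.8, "dz": 0, "twist": 0, "fingers": 1}, {"dx": 0, "dy": 0.8, "dz": 0, "twist": 0, "fingers": 1}]}}

```text
clock: 14.62
eef_pos: [0.4456, -0.0821, 0.0198]
tool_rot: [0.146, 0.989, -0.0, 0.0]
ft_force: [-0.6, -3.9, 6.0]
grip_width: 0.0522
grasp_force: 64.3
```

Emit:
{"fn": "carry_out", "kwargs": {"plan": [{"dx": 0, "dy": 0.2, "dz": 0, "twist": 0, "fingers": 1}, {"dx": 0, "dy": 0.4, "dz": 0, "twist": 0, "fingers": 1}, {"dx": 0, "dy": 0.4, "dz": 0, "twist": 0, "fingers": 1}, {"dx": 0, "dy": 0.4, "dz": 0, "twist": 0, "fingers": 1}, {"dx": 0, "dy": 0.4, "dz": 0, "twist": 0, "fingers": 1}]}}

```text
clock: 15.03
eef_pos: [0.4456, -0.0821, 0.0199]
tool_rot: [0.146, 0.989, -0.001, 0.0]
ft_force: [-2.4, -4.4, 5.7]
grip_width: 0.0515
grasp_force: 64.4
```

```bash
python3 s.py
```

```text
F nest [-1.  -4.9  5.7] M nest [-0.74 -0.03 -0.03] tcp nest [-22.67   1.14  19.86] yaw 163.2 15.0333
```

Emit:
{"fn": "carry_out", "kwargs": {"plan": [{"dx": 0, "dy": 0.3, "dz": 0, "twist": 0, "fingers": 1}, {"dx": 0, "dy": 0.6, "dz": 0, "twist": 0, "fingers": 1}, {"dx": -0.5, "dy": 0.6, "dz": 0, "twist": 0, "fingers": 1}, {"dx": -1, "dy": 0.6, "dz": 0, "twist": 0, "fingers": 1}, {"dx": -1.5, "dy": 0.6, "dz": 0, "twist": 0, "fingers": 1}]}}

```text
clock: 15.45
eef_pos: [0.4456, -0.082, 0.0198]
tool_rot: [0.146, 0.989, -0.001, -0.001]
ft_force: [-5.4, -4.7, 11.2]
grip_width: 0.0517
grasp_force: 65.0
```

```bash
python3 s.py
```

```text
F nest [-3.8 -6.  11.2] M nest [-0.98  0.86 -0.08] tcp nest [-22.69   1.22  19.79] yaw 163.18 15.45
```

Emit:
{"fn": "carry_out", "kwargs": {"plan": [{"dx": -0.5, "dy": 0, "dz": 0, "twist": 0, "fingers": 1}, {"dx": -1, "dy": 0, "dz": 0, "twist": 0, "fingers": 1}, {"dx": -1.5, "dy": 0, "dz": 0, "twist": 0, "fingers": 1}, {"dx": -2, "dy": 0, "dz": 0, "twist": 0, "fingers": 1}, {"dx": -2, "dy": 0, "dz": 0, "twist": 0, "fingers": 1}]}}

```text
clock: 15.87
eef_pos: [0.4456, -0.082, 0.0198]
tool_rot: [0.146, 0.989, -0.001, -0.003]
ft_force: [-8.8, -2.9, 15.5]
grip_width: 0.0519
grasp_force: 65.4
```

```bash
python3 s.py
```

```text
F nest [-7.6 -5.3 15.5] M nest [-1.03  1.57 -0.09] tcp nest [-22.67   1.2   19.79] yaw 163.18 15.8667
```

Emit:
{"fn": "carry_out", "kwargs": {"plan": [{"dx": 0, "dy": 0, "dz": -0.4, "twist": 0, "fingers": 1}, {"dx": 0, "dy": 0, "dz": -0.8, "twist": 0, "fingers": 1}, {"dx": 0, "dy": 0, "dz": -0.8, "twist": 0, "fingers": 1}, {"dx": 0, "dy": 0, "dz": -0.8, "twist": 0, "fingers": 1}, {"dx": 0, "dy": 0, "dz": -0.8, "twist": 0, "fingers": 1}]}}

```text
clock: 16.28
eef_pos: [0.4456, -0.082, 0.0198]
tool_rot: [0.146, 0.989, -0.001, -0.003]
ft_force: [-7.4, -2.6, 8.8]
grip_width: 0.052
grasp_force: 64.7
```

```bash
python3 s.py
```

```text
F nest [-6.4 -4.6  8.8] M nest [-0.96  1.1  -0.12] tcp nest [-22.71   1.2   19.81] yaw 163.18 16.2833
```

Emit:
{"fn": "carry_out", "kwargs": {"plan": [{"dx": 0, "dy": 0, "dz": -0.6, "twist": 0, "fingers": 1}, {"dx": -0.5, "dy": 0, "dz": -0.6, "twist": 0, "fingers": 1}, {"dx": -1, "dy": 0, "dz": -0.7, "twist": 0, "fingers": 1}, {"dx": -1.5, "dy": 0, "dz": -0.8, "twist": 0, "fingers": 1}, {"dx": -1.5, "dy": 0, "dz": -0.8, "twist": 0, "fingers": 1}]}}

```text
clock: 16.7
eef_pos: [0.4471, -0.0825, 0.0199]
tool_rot: [0.146, 0.989, -0.001, -0.003]
ft_force: [-3.7, -4.5, 2.1]
grip_width: 0.0518
grasp_force: 63.9
```

```bash
python3 s.py
```

```text
F nest [-2.2 -5.3  2.1] M nest [-0.92  0.6  -0.19] tcp nest [-21.1    1.18  19.9 ] yaw 163.18 16.7
```

Emit:
{"fn": "carry_out", "kwargs": {"plan": [{"dx": -0.5, "dy": 0, "dz": 0, "twist": 0, "fingers": 1}, {"dx": -1, "dy": 0, "dz": -0.1, "twist": 0, "fingers": 1}, {"dx": -1.5, "dy": 0, "dz": -0.2, "twist": 0, "fingers": 1}, {"dx": -2, "dy": 0, "dz": -0.2, "twist": 0, "fingers": 1}, {"dx": -2, "dy": 0, "dz": -0.2, "twist": 0, "fingers": 1}]}}

```text
clock: 17.12
eef_pos: [0.4472, -0.0825, 0.0199]
tool_rot: [0.146, 0.989, -0.0, -0.005]
ft_force: [-8.3, -2.4, 6.0]
grip_width: 0.052
grasp_force: 64.3
```

```bash
python3 s.py
```

```text
F nest [-7.2 -4.7  6. ] M nest [-0.91  1.37 -0.1 ] tcp nest [-21.02   1.19  19.9 ] yaw 163.19 17.1167
```

Emit:
{"fn": "carry_out", "kwargs": {"plan": [{"dx": -0.5, "dy": 0, "dz": 0, "twist": 0, "fingers": 1}, {"dx": -1, "dy": 0, "dz": -0.1, "twist": 0, "fingers": 1}, {"dx": -1.5, "dy": 0, "dz": -0.2, "twist": 0, "fingers": 1}, {"dx": -2, "dy": 0, "dz": -0.3, "twist": 0, "fingers": 1}, {"dx": -2, "dy": 0, "dz": -0.3, "twist": 0, "fingers": 1}]}}

```text
clock: 17.53
eef_pos: [0.448, -0.0828, 0.0199]
tool_rot: [0.146, 0.989, -0.0, -0.006]
ft_force: [-9.8, -2.0, 5.0]
grip_width: 0.0521
grasp_force: 64.3
```

```bash
python3 s.py
```

```text
F nest [-8.8 -4.7  5. ] M nest [-0.84  1.77 -0.14] tcp nest [-20.2    1.18  19.87] yaw 163.19 17.5333
```

Emit:
{"fn": "carry_out", "kwargs": {"plan": [{"dx": -0.6, "dy": 0, "dz": -0.1, "twist": 0, "fingers": 1}, {"dx": -1.2, "dy": 0, "dz": -0.2, "twist": 0, "fingers": 1}, {"dx": -1.8, "dy": 0, "dz": -0.3, "twist": 0, "fingers": 1}, {"dx": -2.4, "dy": 0, "dz": -0.3, "twist": 0, "fingers": 1}, {"dx": -2.4, "dy": 0, "dz": -0.3, "twist": 0, "fingers": 1}]}}

```text
clock: 17.95
eef_pos: [0.4492, -0.0831, 0.0199]
tool_rot: [0.146, 0.989, -0.0, -0.007]
ft_force: [-11.8, -1.9, 6.2]
grip_width: 0.0517
grasp_force: 64.4
```

```bash
python3 s.py
```

```text
F nest [-10.7  -5.2   6.2] M nest [-0.8   2.06 -0.16] tcp nest [-18.9    1.18  19.87] yaw 163.2 17.95
```

Emit:
{"fn": "carry_out", "kwargs": {"plan": [{"dx": -0.5, "dy": 0, "dz": 0, "twist": 0, "fingers": 1}, {"dx": -1, "dy": 0, "dz": -0.1, "twist": 0, "fingers": 1}, {"dx": -1.5, "dy": 0, "dz": -0.2, "twist": 0, "fingers": 1}, {"dx": -2, "dy": 0, "dz": -0.2, "twist": 0, "fingers": 1}, {"dx": -2, "dy": 0, "dz": -0.2, "twist": 0, "fingers": 1}]}}

```text
clock: 18.37
eef_pos: [0.4503, -0.0835, 0.0198]
tool_rot: [0.146, 0.989, 0.0, -0.008]
ft_force: [-12.9, -1.2, 7.6]
grip_width: 0.052
grasp_force: 64.5
```

```bash
python3 s.py; python3 -c "
from h import *
o=bot.get_obs();T=R.from_euler('z',np.radians(-16.7)).inv().as_matrix()@R.from_quat(o['tool_rot']).as_matrix();print(T.round(4))"
```

```text
F nest [-12.   -4.8   7.6] M nest [-0.81  2.37 -0.1 ] tcp nest [-17.81   1.18  19.85] yaw 163.2 18.3667
[[-0.9999  0.0017 -0.0155]
 [ 0.0017  1.     -0.0022]
 [ 0.0155 -0.0022 -0.9999]]
```

Emit:
{"fn": "carry_out", "kwargs": {"plan": [{"dx": -0.5, "dy": 0, "dz": -0.1, "twist": 0, "fingers": 1}, {"dx": -1, "dy": 0, "dz": -0.2, "twist": 0, "fingers": 1}, {"dx": -1.5, "dy": 0, "dz": -0.3, "twist": 0, "fingers": 1}, {"dx": -2, "dy": 0, "dz": -0.3, "twist": 0, "fingers": 1}, {"dx": -2, "dy": 0, "dz": -0.3, "twist": 0, "fingers": 1}]}}

```text
clock: 18.78
eef_pos: [0.451, -0.0837, 0.0199]
tool_rot: [0.146, 0.989, 0.0, -0.009]
ft_force: [-14.4, 0.2, 7.9]
grip_width: 0.0519
grasp_force: 64.6
```

```bash
python3 s.py
```

```text
F nest [-13.9  -3.9   7.9] M nest [-0.73  2.77 -0.12] tcp nest [-17.07   1.16  19.86] yaw 163.2 18.7833
```

Emit:
{"fn": "carry_out", "kwargs": {"plan": [{"dx": -0.5, "dy": 0, "dz": -0.1, "twist": 0, "fingers": 1}, {"dx": -1, "dy": 0, "dz": -0.2, "twist": 0, "fingers": 1}, {"dx": -1.5, "dy": 0, "dz": -0.3, "twist": 0, "fingers": 1}, {"dx": -1.5, "dy": 0, "dz": -0.3, "twist": 0, "fingers": 1}, {"dx": -1.5, "dy": 0, "dz": -0.3, "twist": 0, "fingers": 1}]}}

```text
clock: 19.2
eef_pos: [0.451, -0.0837, 0.0199]
tool_rot: [0.146, 0.989, 0.0, -0.01]
ft_force: [-16.6, 0.7, 9.2]
grip_width: 0.0516
grasp_force: 64.7
```

```bash
python3 s.py
```

```text
F nest [-16.1  -4.1   9.2] M nest [-0.71  3.28 -0.11] tcp nest [-17.05   1.16  19.85] yaw 163.21 19.2
```

Emit:
{"fn": "carry_out", "kwargs": {"plan": [{"dx": 0, "dy": 0.4, "dz": 0, "twist": 0, "fingers": 1}, {"dx": 0, "dy": 0.8, "dz": -0.2, "twist": 0, "fingers": 1}, {"dx": 0, "dy": 1, "dz": -0.3, "twist": 0, "fingers": 1}, {"dx": 0, "dy": 1, "dz": -0.3, "twist": 0, "fingers": 1}, {"dx": 0, "dy": 1, "dz": -0.3, "twist": 0, "fingers": 1}]}}

```text
clock: 19.62
eef_pos: [0.451, -0.0836, 0.0199]
tool_rot: [0.146, 0.989, -0.001, -0.011]
ft_force: [-16.9, -1.2, 6.9]
grip_width: 0.0518
grasp_force: 64.4
```

```bash
for i in 1 2; do python3 s.py; done; python3 - <<'E'
from h import *
snap('wrist','w6');snap('top','t6');snap('scene','s6')
a=cv2.imread('pics/w6.png')[100:400,150:420]; s=cv2.imread('pics/s6.png')[190:320,230:380]; t=cv2.imread('pics/t6.png')[180:270,320:400]
f=lambda i,w,h:cv2.resize(i,(w,h),interpolation=cv2.INTER_CUBIC)
cv2.imwrite('pics/end.png',np.hstack([f(a,540,600),np.vstack([f(s,260,300),f(t,260,300)])]))
E
python3 s.py
```

```text
F nest [-15.8  -6.    6.9] M nest [-1.2   3.07 -0.12] tcp nest [-17.08   1.22  19.88] yaw 163.17 19.6167
F nest [-15.8  -6.    6.9] M nest [-1.2   3.07 -0.12] tcp nest [-17.08   1.22  19.88] yaw 163.17 19.6167
F nest [-16.7  -6.4   7. ] M nest [-1.2   3.04 -0.06] tcp nest [-17.06   1.22  19.89] yaw 163.17 19.7667
```

View pics/end.png

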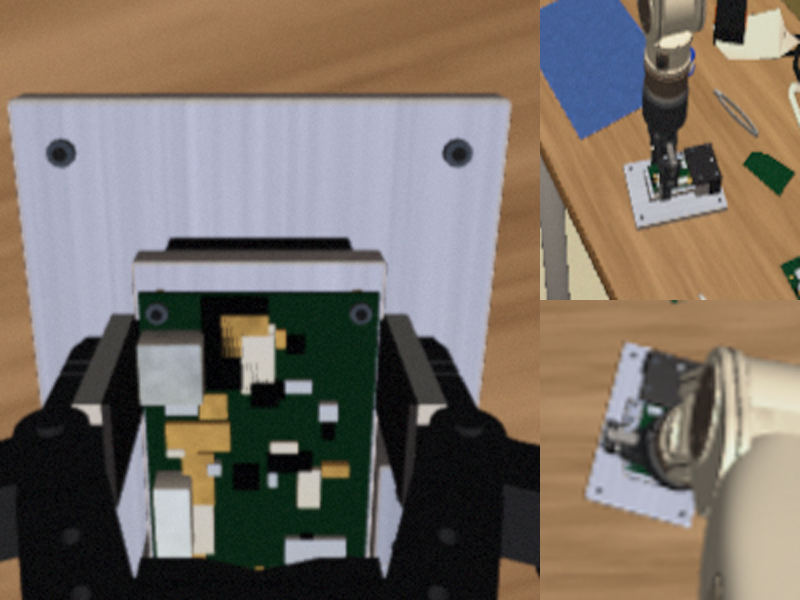

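The final picture shows the nest edge (10..510, row 100) level and parallel to the plate edge (row 262). The pad end (166..353) is centred under the module, and the contact end is under the head. I'll firm up the side push and probe squareness with small twists.

Emit:
{"fn": "carry_out", "kwargs": {"plan": [{"dx": 0, "dy": 0.5, "dz": 0, "twist": 0, "fingers": 1}, {"dx": 0, "dy": 1, "dz": 0, "twist": 0, "fingers": 1}, {"dx": 0, "dy": 1.3, "dz": 0, "twist": 0, "fingers": 1}, {"dx": 0, "dy": 1.3, "dz": 0, "twist": 0, "fingers": 1}, {"dx": 0, "dy": 1.3, "dz": 0, "twist": 0, "fingers": 1}]}}

```text
clock: 20.18
eef_pos: [0.451, -0.0836, 0.0199]
tool_rot: [0.147, 0.989, -0.002, -0.011]
ft_force: [-17.2, -5.1, 7.2]
grip_width: 0.0521
grasp_force: 64.5
```

```bash
python3 s.py
```

```text
F nest [-15.   -9.8   7.2] M nest [-1.92  3.02 -0.14] tcp nest [-17.09   1.29  19.89] yaw 163.13 20.1833
```

Emit:
{"fn": "carry_out", "kwargs": {"plan": [{"dx": 0, "dy": 0, "dz": 0, "twist": -0.5, "fingers": 1}, {"dx": 0, "dy": 0, "dz": 0, "twist": -0.8, "fingers": 1}, {"dx": 0, "dy": 0, "dz": 0, "twist": -0.8, "fingers": 1}, {"dx": 0, "dy": 0, "dz": 0, "twist": -0.8, "fingers": 1}, {"dx": 0, "dy": 0, "dz": 0, "twist": -0.8, "fingers": 1}]}}

```text
clock: 20.6
eef_pos: [0.451, -0.0838, 0.0199]
tool_rot: [0.141, 0.99, -0.002, -0.011]
ft_force: [-17.0, -5.2, 8.4]
grip_width: 0.0515
grasp_force: 64.6
```

```bash
python3 s.py
```

```text
F nest [-14.8  -9.9   8.4] M nest [-1.91  3.05 -0.97] tcp nest [-17.04   1.1   19.93] yaw 163.76 20.6
```

Emit:
{"fn": "carry_out", "kwargs": {"plan": [{"dx": 0, "dy": 0, "dz": 0, "twist": 0.8, "fingers": 1}, {"dx": 0, "dy": 0, "dz": 0, "twist": 1.6, "fingers": 1}, {"dx": 0, "dy": 0, "dz": 0, "twist": 1.6, "fingers": 1}, {"dx": 0, "dy": 0, "dz": 0, "twist": 1.6, "fingers": 1}, {"dx": 0, "dy": 0, "dz": 0, "twist": 1.6, "fingers": 1}]}}

```text
clock: 21.02
eef_pos: [0.4509, -0.0831, 0.0199]
tool_rot: [0.153, 0.988, -0.002, -0.011]
ft_force: [-18.7, -3.5, 7.6]
grip_width: 0.052
grasp_force: 64.6
```

```bash
python3 s.py
```

```text
F nest [-16.9  -8.7   7.6] M nest [-1.77  3.18  0.06] tcp nest [-17.32   1.68  19.9 ] yaw 162.39 21.0167
```

Emit:
{"fn": "carry_out", "kwargs": {"plan": [{"dx": 0, "dy": 0, "dz": 0, "twist": -0.5, "fingers": 1}, {"dx": 0, "dy": 0, "dz": 0, "twist": -1.1, "fingers": 1}, {"dx": 0, "dy": 0, "dz": 0, "twist": -1.1, "fingers": 1}, {"dx": 0, "dy": 0, "dz": 0, "twist": -1.1, "fingers": 1}, {"dx": 0, "dy": 0, "dz": 0, "twist": -1.1, "fingers": 1}]}}

```text
clock: 21.43
eef_pos: [0.4511, -0.0836, 0.0199]
tool_rot: [0.145, 0.989, -0.002, -0.011]
ft_force: [-18.1, -5.3, 7.8]
grip_width: 0.052
grasp_force: 64.5
```

```bash
python3 s.py
```

```text
F nest [-15.8 -10.3   7.8] M nest [-1.92  3.11 -0.5 ] tcp nest [-17.     1.23  19.94] yaw 163.36 21.4333
```

Emit:
{"fn": "carry_out", "kwargs": {"plan": [{"dx": -0.5, "dy": 0, "dz": -0.1, "twist": 0.05, "fingers": 1}, {"dx": -1, "dy": 0, "dz": -0.3, "twist": 0.1, "fingers": 1}, {"dx": -1.5, "dy": 0, "dz": -0.4, "twist": 0.1, "fingers": 1}, {"dx": -1.5, "dy": 0, "dz": -0.4, "twist": 0.1, "fingers": 1}, {"dx": -1.5, "dy": 0, "dz": -0.4, "twist": 0.1, "fingers": 1}]}}

```text
clock: 21.85
eef_pos: [0.451, -0.0836, 0.0199]
tool_rot: [0.145, 0.989, -0.002, -0.012]
ft_force: [-19.8, -4.6, 8.3]
grip_width: 0.0519
grasp_force: 64.6
```

```bash
python3 s.py
```

```text
F nest [-17.7 -10.1   8.3] M nest [-1.94  3.47 -0.43] tcp nest [-17.05   1.23  19.92] yaw 163.28 21.85
```

The TCP no longer moves forward under 17.7 N of push, the side push is 10 N, and the module looks square. Handing in.

```bash
python3 -c "
from workcell import job_done
print(job_done())"
```

```text
the job is handed in; nothing more can be done
None
```

I laid the driver module in the nest, slid it under the lip and handed the job in at about 22 s, with the hand still pressing about 18 N toward the end stops and 10 N toward the side stop. That it is home and square is inferred from force, position and camera readings; no verdict came back.

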